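Third hand at the pinning jig

TASK

Wind the crank of the blue jig clockwise (seen from above) through its full turn until it comes up against its stop, which brings the sprung stop forward. Then pick up the loose steel housing bar, lay one end of it flat in the steel nest of the jig, in line with it, and push it along the nest so that it presses on the sprung stop with a steady 10 N or so (5 to 15 N; at 10 N the red collar has just disappeared into the sleeve), never ramming the stop to its hard end. Finish while still gripping the bar and holding that push, as the third hand for a colleague who will fit the cross screw; leave the other things on the table where they are.

Things in the scene. Friction and masses are not known exactly. Their poses are not given: they have to be found in the camera images.
- jig: The pinning jig, fixed to the table: blue base plate 12 mm thick, from x = -12 to 178 and y = -50 to 85 mm of its frame. Origin at table height under the mouth of its steel nest. Its x axis is the push direction, from the mouth along the nest to the sprung stop (roughly away from the robot), y to the left of that, z up.
- nest_mouth (a point): Middle of the nest's floor at its mouth, 26 mm above the table (jig x = 0, y = 0). The nest is a straight steel channel, open above and at the mouth, from jig x = 0 to 45 mm: flat floor, side walls 12 mm high and 24 mm apart (flared over the first 12 mm), 44 mm wide over all. Nothing supports the bar before the mouth: it juts out towards the robot.
- jig_stop: The sprung stop: steel head 16 mm wide, 14 mm high, which yields along the jig's +x. Origin: centre of its flat front face, which the bar's end meets, 8.5 mm above the nest's floor. Spring: 2 N preload and 1 N per mm, so 5 N at 3 mm, 10 N at 8 mm, 15 N at 13 mm of travel; hard end at 14 mm. Its unpushed face is 55 mm from the mouth with the crank at 0, 30 mm at 2 pi (inside the channel).
- sleeve_mouth (a point): Centre of the near end of the round aluminium sleeve (20 mm in diameter) that carries the stop's plunger, 24 mm behind the unpushed face. The red collar, 8 mm long, just before the sleeve, slides into it in the first 8 mm of travel; go by that: pressing down on the nest floor adds friction to what the wrist feels. Sleeve and stop ride on a carriage driven by the crank; the push does not drive it back.
- jig_crank (a joint): Angle of the crank, rad. Grows as the crank turns clockwise seen from above; starts between -0.5 and 0; it stops at 2 pi. At 0 (and 2 pi) the arm points along the jig's +x. Stays where it is left; takes about 4 N at the knob.
- crank_axis (a point): Point on the upright axis of the crank, 89 mm above the table (the height to grip the knob); at jig x = 125 mm, y = 45 mm. Does not move.
- crank_knob (a point): On the centre line of the crank's black upright knob, 89 mm above the table, 40 mm from the crank's axis. The knob is 18 mm in diameter, reaches from 71 to 106 mm above the table and spins freely on its pin, so it can be led round in a circle in a grip that does not turn. The crank's arm lies below 71 mm.
- bar: Loose, raw grey steel housing bar with a slot in its top, 18 mm wide (x), 90 mm long (y), 17 mm high (z), about 0.16 kg. Origin: centre of its underside. Lies flat on the table at first. Either end may go into the nest.
- setup_block: Bystander: ground steel block 50 x 50 x 25 mm; origin at the centre of its underside.
- ring_gauge: Bystander: steel ring 38 mm in diameter, 12 mm high; origin at the centre of its underside.
- driver: Bystander: black and red screwdriver, 176 mm long, 25 mm thick; origin under its middle.
- hex_key: Bystander: black angled hex key 33 x 88 x 5 mm; origin under its middle.
- loupe: Bystander: black eyepiece loupe 34 mm in diameter, 30 mm high; origin at the centre of its underside.

How it is judged:
By the outcome, as a careful person would: the job done as asked, in the order asked, and still so for the second after the job is handed in, while the arm keeps its last pose, push and grip.
It also fails if it takes over 67 s, if anything falls off the work surface, if the arm or the gripper's body presses on something with over 40 N, if the wrist force passes 120 N, or if a joint passes its speed limit or range.

ROBOT

A 6-joint arm with a two-finger parallel gripper is mounted at the origin on a cart in front of the work surface, level with it; the furniture and walls round the work are solid. World frame = base frame: x ahead of the robot, y to its left, z up, the work surface at z = 0. Lengths are in mm, angles in rad, forces in N, time in s.
With the tool pointing down it reaches from about 275 to 1000 mm from the base axis. Payload 8.4 kg.
Tool frame: the origin (TCP) lies on the centre line of the jaws, within the pads' length; the fingertips stand 14 mm ahead of it and the grasp point (between the pads) lies 5 mm behind it; z points along the fingers, y is the line along which they close (so a half turn about z gives the same grasp; the last joint's range is limited). The gripper opens to 85 mm and grips with 20 to 120 N. Pads are 22 mm wide; open, the fingers measure 114 mm over their backs; the gripper's body (76 mm by 85 mm) begins 54 mm behind the grasp point. The pads swing forward as they close: fully open they stand 13 mm farther back than shut.
Start: joints at [1.29, 0.353, 1.633, -0, 1.155, -0.002], TCP at [172, 600.869, 245.281] pointing down, gripper open.
Joint ranges: [-2.63, 2.63], [-0.92, 2.1], [0.06, 2.66], [-1.3, 4.44], [0, 2.69], [-3.02, 3.02]. Speed limits (rad/s): [2.22, 2.22, 2.79, 3.14, 3.14, 3.14].

INTERFACE

Orientations are given as [roll, pitch, yaw] about the fixed x, y, z axes, in that order (R = Rz(yaw) Ry(pitch) Rx(roll)).
In Python, from rig import r gives the robot as it stands.
- The arm moves only by the tool step_arm, never from a script. Its argument "plan" is text: rows parted by semicolons, each of 7 numbers parted by spaces: the turn, a rotation vector about the world's x, y, z in degrees, then the shift along the world's x, y, z in mm, then the closure in counts, from 0 (fully open) to 255 (shut). In form: rx ry rz x y z hand; .... A call has 1 to 8 rows; each row is the pose to reach, as a shift and turn from the pose commanded when the call began; what a row does not reach only later rows make up. A row lasts 1/10 s, in which the tool goes at most 50 mm and 8.59 degrees, less where a joint would pass 70% of its speed; a pose out of reach is approached as far as the arm can. A call with a gripper value outside its range is refused whole. The fingers move at their own pace and stop on an object; "force" is the grip in N (left out, the last holds). Time passes only in rows, so rows that repeat a pose let the fingers close. It gives the time, the measured TCP pose, the force, the opening and the grip force at its end, in the units of the state.
- r.sense(): the state, without advancing time (a new reading comes with each control period).
- r.grab_frame(name): name is "scene" or "side" or "wrist"; returns (picture, depth): 420x560x3 uint8, red, green, blue; 420x560 float32, mm along the optical axis (not along the pixel's ray), 0 where there is no reading.
- r.get_calibration(name): a dict with "K" (3x3 intrinsics, pixels), "world_from_camera" (4x4, takes a point from camera to world coordinates). Camera axes: x right, y down, z forward; pixel columns grow to the right and rows downward; lengths in mm; the calibration is good to about 2 mm. The wrist camera is an equidistant fisheye: a pixel r from the principal point sees the ray r / f radians off the axis. A picture is of the moment at which its call begins: read the wrist's pose just before it. get_calibration takes no time and is no camera call; for the wrist camera it gives the pose at the moment of the call.
- r.sign_off(): hands the job in; it is judged then, once.
The state is a dict: "clock": time; "qpos": joint angles; "qvel": joint speeds; "joint_efforts": joint torques, N m; "eef_pos": TCP position; "tcp_rot": TCP orientation; "contact_force": force on the tool from outside, world axes, zero at the start; "wrist_torque": the same for the moment, N m; "opening": opening from 0.0 (shut) to 1.0 (fully open); "grasp_force": force on a finger pad.
Only numpy, scipy, OpenCV 4.12 (cv2) and the standard library are available. Lean on these libraries where they do the work, as an engineer would, in place of code of your own. Each camera call takes 0.05 s, during which the arm holds its last target. There are 200 camera calls.

## Working session

There is one attempt and no reset: what is moved stays moved. The work goes in short steps, Python scripts to look and compute and a tool call to move; the robot and the scene stay as the last step left them, time stands still between calls to the robot, and variables do not carry over. Pictures are saved under pics/ and viewed, at most 10 in all, crops included, and the job is handed in when it is done.

Besides the shell and the picture viewer there is one more tool, called as name(argument=value, ...) on one line, values as JSON. step_arm: Moves the arm, as the interface text tells. Its arguments: {"type":"object","properties":{"plan":{"type":"string"},"force":{"type":"number"}},"required":["plan"]}

```bash
mkdir -p pics; ls
cat > h.py <<'E'
import numpy as np, cv2
from rig import r
def save(n,img): cv2.imwrite('pics/'+n,cv2.cvtColor(img,cv2.COLOR_RGB2BGR))
def pts(name,d,c):
    K=np.array(c['K']);T=np.array(c['world_from_camera'])
    v,u=np.mgrid[0:d.shape[0],0:d.shape[1]]
    P=np.stack([(u-K[0,2])/K[0,0]*d,(v-K[1,2])/K[1,1]*d,d],-1)
    return P@T[:3,:3].T+T[:3,3]
E
python3 - <<'E'
from h import *
ims=[]
for n in ['scene','side']:
    c=r.get_calibration(n); p,d=r.grab_frame(n); np.savez(n,p=p,d=d,K=c['K'],T=c['world_from_camera']); save(n+'0.png',p)
    print(n,np.round(c['K'],1).tolist(),np.round(c['world_from_camera'],2).tolist(),(d>0).mean())
print(r.sense())
E
```

```text
pics
scene [[398.8, 0.0, 281.0], [0.0, 398.8, 207.3], [0.0, 0.0, 1.0]] [[0.83, -0.32, 0.46, 58.54], [-0.56, -0.44, 0.7, -774.18], [-0.02, -0.84, -0.54, 679.21], [0.0, 0.0, 0.0, 1.0]] 0.9962627551020408
side [[476.1, 0.0, 274.3], [0.0, 476.1, 210.8], [0.0, 0.0, 1.0]] [[-1.0, -0.01, -0.0, 533.93], [0.0, 0.39, -0.92, 1388.92], [0.01, -0.92, -0.39, 677.45], [0.0, 0.0, 0.0, 1.0]] 0.834468537414966
{'clock': 0.1, 'qpos': array([ 1.28961441e+00,  3.53574467e-01,  1.63405708e+00,  3.81940856e-07,
        1.15518603e+00, -2.41515280e-03]), 'qvel': array([-0.00101907, -0.00206611, -0.00221561,  0.00093022,  0.00018003,
       -0.00045759]), 'joint_efforts': array([-1.04978841e-03, -6.06352615e+01, -3.42820144e+01, -1.02964696e-04,
        3.81312770e-03, -3.44045236e-05]), 'eef_pos': array([171.8783863 , 600.48184585, 244.64064947]), 'tcp_rot': array([-3.14036773e+00, -3.30760960e-06,  2.86282573e+00]), 'contact_force': array([-0.18339978,  0.50069076,  0.12024045]), 'wrist_torque': array([-0.05750991, -0.00383921, -0.01019033]), 'grasp_force': 0.0, 'opening': 0.99785903571321}
```

View pics/scene0.png

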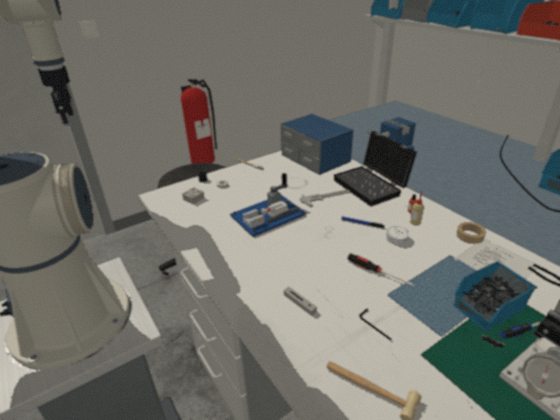

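View pics/side0.png

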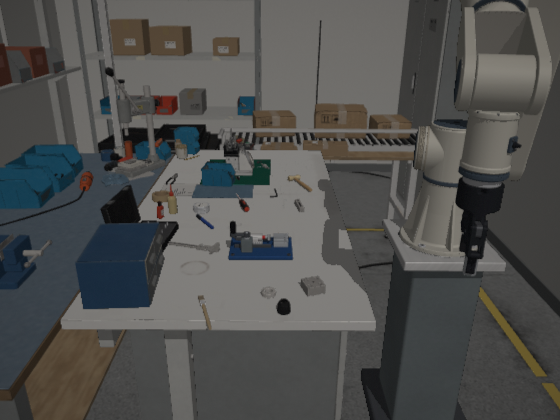

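The scene view shows the blue jig at about (268,214), its knob at (284,181), the grey slotted bar at (300,300), the driver at (365,263) and the hex key at (375,323). The block, ring and loupe are at (193–222, 177–196). The side view shows the jig at (261,248), its knob at (233,228) and the bar at (299,205).

Run:
```python
from h import *
for n,kb,bb in [('scene',(284,181),(280,282,322,320)),('side',(233,228),(290,196,308,214))]:
    z=np.load(n+'.npz'); p,d=z['p'],z['d']; W=pts(n,d,dict(K=z['K'],world_from_camera=z['T']))
    print(n,'table z med', np.median(W[...,2][np.abs(W[...,2])<30]))
    hsv=cv2.cvtColor(p,cv2.COLOR_RGB2HSV)
    x,y=(268,214) if n=='scene' else (261,248)
    m=np.zeros(d.shape,bool); m[y-40:y+40,x-50:x+50]=1
    blue=m&(hsv[...,0]>100)&(hsv[...,0]<130)&(hsv[...,1]>120)&(W[...,2]>-10)&(W[...,2]<30)
    cnt=W[blue][:,:2].astype(np.float32); print('blue',blue.sum(),np.median(W[blue][:,2]),cv2.minAreaRect(cnt), cv2.boxPoints(cv2.minAreaRect(cnt)).round().tolist())
    k=W[kb[1]-8:kb[1]+8,kb[0]-6:kb[0]+6].reshape(-1,3); pk=p[kb[1]-8:kb[1]+8,kb[0]-6:kb[0]+6].reshape(-1,3).max(1)
    s=(pk<60); print('knob',s.sum(),np.round(np.median(k[s],0)),np.round(k[s].min(0)),np.round(k[s].max(0)))
    x0,y0,x1,y1=bb; m=np.zeros(d.shape,bool); m[y0:y1,x0:x1]=1
    m&=(W[...,2]>9)&(W[...,2]<30); m&= (hsv[...,2]<215)
    c=W[m][:,:2].astype(np.float32); print('bar',m.sum(),np.median(W[m],0).round(),cv2.minAreaRect(c),cv2.boxPoints(cv2.minAreaRect(c)).round().tolist())
```

```text
scene table z med 0.24680752974109055
blue 580 11.982855093243984 ((570.688232421875, 81.74777221679688), (184.53866577148438, 129.74505615234375), 0.6181880235671997) [[478.0, 146.0], [479.0, 16.0], [664.0, 18.0], [662.0, 148.0]]
knob 41 [652. 109.  85.] [636. 105.  67.] [657. 113. 107.]
bar 309 [ 438. -260.   17.] ((439.4528503417969, -255.91015625), (20.443111419677734, 91.17761993408203), 9.509690284729004) [[422.0, -213.0], [437.0, -303.0], [457.0, -299.0], [442.0, -209.0]]
side table z med -0.3101569330906955
blue 799 11.655214641895213 ((621.4963989257812, 77.61686706542969), (180.11044311523438, 318.988037109375), 70.35955810546875) [[441.0, 46.0], [741.0, -61.0], [802.0, 109.0], [502.0, 216.0]]
knob 91 [651. 121.  83.] [637. 112.  61.] [661. 129. 108.]
bar 62 [ 437. -243.   17.] ((436.6170349121094, -250.1132049560547), (19.031782150268555, 90.39598846435547), 8.133838653564453) [[421.0, -207.0], [434.0, -296.0], [452.0, -294.0], [440.0, -204.0]]
```

step_arm(plan="0 0 0 230 -240 0 0; 0 0 0 230 -240 0 0;0 0 0 230 -240 0 0;0 0 0 230 -240 0 0;0 0 0 468 -490 -20 100;0 0 0 468 -490 -20 100;0 0 0 468 -490 -20 100;0 0 0 468 -490 -20 100", force=60)

```text
clock: 0.9
eef_pos: [449.3, 310.1, 236.8]
tcp_rot: [-3.142, -0.0, 2.863]
contact_force: [0.5, 0.1, 0.4]
opening: 0.608
grasp_force: 0.0
```

step_arm(plan="0 0 0 0 0 0 100;0 0 0 0 0 0 100;0 0 0 0 0 0 100;0 0 0 0 0 0 100")

```text
clock: 1.3
eef_pos: [447.4, 312.9, 236.9]
tcp_rot: [3.142, -0.0, 2.865]
contact_force: [-0.6, -0.7, 0.1]
opening: 0.605
grasp_force: 0.0
```

step_arm(plan="0 0 0 182 -202 -17 100;0 0 0 182 -202 -17 100;0 0 0 182 -202 -17 100;0 0 0 182 -202 -17 100;0 0 0 182 -202 -17 100;0 0 0 182 -202 -17 100;0 0 0 182 -202 -17 100;0 0 0 182 -202 -17 100")

```text
clock: 2.1
eef_pos: [629.8, 110.9, 219.6]
tcp_rot: [-3.142, -0.001, 2.863]
contact_force: [-0.0, 0.1, -0.1]
opening: 0.609
grasp_force: 0.0
```

```bash
cat >> h.py <<'E'
def wrist():
    s=r.sense(); c=r.get_calibration('wrist'); p,d=r.grab_frame('wrist')
    K=np.array(c['K']);T=np.array(c['world_from_camera'])
    v,u=np.mgrid[0:d.shape[0],0:d.shape[1]]
    a=(u-K[0,2])/K[0,0]; b=(v-K[1,2])/K[1,1]; th=np.hypot(a,b)+1e-9
    ray=np.stack([np.sin(th)*a/th,np.sin(th)*b/th,np.cos(th)],-1)
    P=ray/np.maximum(ray[...,2:],.05)*d[...,None]
    R=ray@T[:3,:3].T
    return s,p,d,P@T[:3,:3].T+T[:3,3],R,T[:3,3]
E
python3 - <<'E'
from h import *
s,p,d,W,R,o=wrist(); np.savez('w1',p=p,d=d,W=W,R=R,o=o); save('w1.png',p); print(s['eef_pos'],o,s['contact_force'],(d>0).mean())
E
```

```text
[629.75429826 110.89041477 219.58179453] [565.88131305 130.02173806 347.30349447] [-0.01153959  0.05061777 -0.05567625] 0.9860289115646258
```

View pics/w1.png

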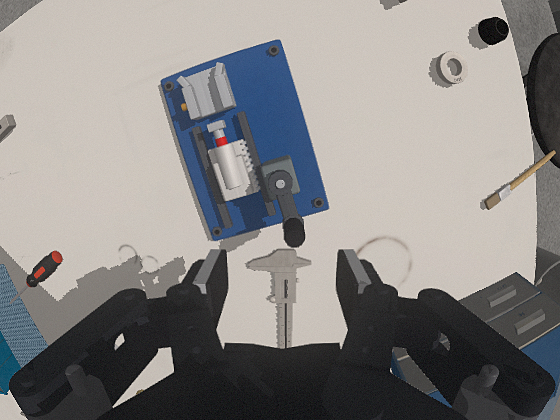

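The wrist view shows the nest at (205,92), the stop head at (216,127), the red collar at (222,141), the sleeve at (232,170), the crank hub at (280,183) and the knob top at (294,228). The mouth is at the top of the picture, facing the robot.

```bash
cat >> h.py <<'E'
def onplane(R,o,u,v,z):
    q=R[int(round(v)),int(round(u))]; return o+q*(z-o[2])/q[2]
E
python3 - <<'E'
from h import *
z=np.load('w1.npz'); p,d,W,R,o=[z[k] for k in ('p','d','W','R','o')]
hsv=cv2.cvtColor(p,cv2.COLOR_RGB2HSV)
sub=np.zeros(d.shape,bool); sub[30:250,150:335]=1
Z=W[...,2]
def proj(m,zz):
    q=R[m]; return (o+q*((zz-o[2])/q[:,2:]))[:,:2]
b=sub&(hsv[...,0]>100)&(hsv[...,0]<125)&(hsv[...,1]>150)&(np.abs(Z-12)<5)
print('plate z',np.median(Z[b])); rc=cv2.minAreaRect(proj(b,12).astype(np.float32)); print('plate',rc,cv2.boxPoints(rc).round(1).tolist())
dark=hsv[...,2]<75
k=sub&dark&(Z>101)&(Z<112); pk=proj(k,106); print('knob top',k.sum(),np.median(Z[k]),cv2.minEnclosingCircle(pk.astype(np.float32)))
for zl,zh in [(60,72),(72,90),(52,60),(40,52)]:
    m=sub&(Z>zl)&(Z<zh)&~k; print(zl,zh,m.sum(),np.median(W[m],0).round(1) if m.any() else '')
n=sub&(Z>35)&(Z<41); n[115:]=0; rc=cv2.minAreaRect(proj(n,38).astype(np.float32)); print('walls',n.sum(),rc,cv2.boxPoints(rc).round(1).tolist())
f=sub&(Z>23)&(Z<29); f[125:]=0; print('floor',f.sum(),np.median(W[f],0))
print('hub', onplane(R,o,280,183,71), W[183,280])
red=sub&((hsv[...,0]<8)|(hsv[...,0]>172))&(hsv[...,1]>150); print('red',red.sum(),np.median(W[red],0))
E
```

```text
plate z 11.014519225743612
plate ((573.6258544921875, 87.2054443359375), (186.6218719482422, 131.80795288085938), 0.27316778898239136) [[480.0, 152.6999969482422], [480.6000061035156, 20.899999618530273], [667.2000122070312, 21.700000762939453], [666.5999755859375, 153.60000610351562]]
knob top 305 105.07608408548236 ((653.497314453125, 115.06484985351562), 8.460284233093262)
60 72 937 [625. 115.  69.]
72 90 127 [647.4 115.7  81. ]
52 60 473 [607.3 117.2  53. ]
40 52 905 [593.   71.5  42.6]
walls 842 ((512.7173461914062, 66.9674072265625), (49.552085876464844, 45.4470100402832), 88.01782989501953) [[489.20001220703125, 43.0], [534.5999755859375, 41.400001525878906], [536.2999877929688, 90.9000015258789], [490.8999938964844, 92.5]]
floor 1092 [512.72937169  67.63643096  24.93398202]
hub [615.25651825 114.65810838  71.        ] [614.92128979 114.76241835  72.87593738]
red 81 [565.88782827  70.11907239  38.22577043]
```

step_arm(plan="0 0 0 24 4 -45 100;0 0 0 24 4 -90 100;0 0 0 24 4 -125 100;0 0 0 24 4 -133 100;0 0 0 24 4 -133 255;0 0 0 24 4 -133 255;0 0 0 24 4 -133 255;0 0 0 24 4 -133 255", force=40)

```text
clock: 2.95
eef_pos: [655.5, 114.5, 89.3]
tcp_rot: [3.14, 0.003, 2.863]
contact_force: [-2.1, 1.9, 6.9]
opening: 0.195
grasp_force: 39.5
```

step_arm(plan="0 0 0 0 0 0 255;0 0 0 0 0 0 255")

```text
clock: 3.15
eef_pos: [655.5, 114.5, 89.3]
tcp_rot: [3.14, 0.003, 2.862]
contact_force: [-2.0, 3.4, 8.3]
opening: 0.195
grasp_force: 39.6
```

step_arm(plan="0 0 0 0 0 3 255;0 0 0 0 0 3 255")

```text
clock: 3.35
eef_pos: [655.2, 114.4, 89.8]
tcp_rot: [3.14, 0.002, 2.863]
contact_force: [5.6, 3.7, -9.8]
opening: 0.193
grasp_force: 41.5
```

step_arm(plan="0 0 0 -1.4 -10.4 -1.5 255;0 0 0 -5.4 -20 -1.5 255;0 0 0 -11.7 -28.3 -1.5 255;0 0 0 -20 -34.6 -1.5 255;0 0 0 -29.6 -38.6 -1.5 255;0 0 0 -40 -40 -1.5 255;0 0 0 -50.4 -38.6 -1.5 255;0 0 0 -60 -34.6 -1.5 255")

```text
clock: 4.15
eef_pos: [595.8, 78.6, 89.6]
tcp_rot: [3.141, 0.004, 2.862]
contact_force: [5.1, 0.3, -3.6]
opening: 0.197
grasp_force: 42.2
```

step_arm(plan="0 0 0 -8.3 6.3 0 255;0 0 0 -14.6 14.6 0 255;0 0 0 -18.6 24.2 0 255;0 0 0 -20 34.6 0 255;0 0 0 -18.6 45 0 255;0 0 0 -14.6 54.6 0 255;0 0 0 -8.3 62.9 0 255;0 0 0 0 69.2 0 255")

```text
clock: 4.95
eef_pos: [594.4, 147.8, 89.4]
tcp_rot: [-3.14, 0.0, 2.863]
contact_force: [-0.4, -8.5, 3.8]
opening: 0.192
grasp_force: 42.9
```

step_arm(plan="0 0 0 9.6 4 0 255;0 0 0 20 5.4 0 255;0 0 0 30.4 4 0 255;0 0 0 40 0 0 255;0 0 0 48.3 -6.3 0 255;0 0 0 54.6 -14.6 0 255;0 0 0 58.6 -24.2 0 255;0 0 0 59.8 -31.1 0 255")

```text
clock: 5.75
eef_pos: [655.2, 117.6, 89.5]
tcp_rot: [3.14, 0.002, 2.862]
contact_force: [-0.1, 5.3, 2.4]
opening: 0.196
grasp_force: 42.7
```

step_arm(plan="0 0 0 0.2 -2 0 255;0 0 0 0.2 -3.5 0 255;0 0 0 0.2 -5 0 255;0 0 0 0.1 -6 0 255")

```text
clock: 6.15
eef_pos: [655.4, 113.3, 89.5]
tcp_rot: [3.138, 0.002, 2.862]
contact_force: [4.0, 14.8, 3.8]
opening: 0.192
grasp_force: 43.0
```

step_arm(plan="0 0 0 0 -1.5 0 255;0 0 0 0 -2 0 255;0 0 0 0 -2 0 255")

```text
clock: 6.45
eef_pos: [655.4, 113.1, 89.5]
tcp_rot: [3.136, 0.002, 2.862]
contact_force: [3.1, 18.8, 2.9]
opening: 0.193
grasp_force: 43.1
```

step_arm(plan="0 0 0 0 2 0 255;0 0 0 0 2 0 100;0 0 0 0 2 0 100;0 0 0 0 2 0 100;0 0 0 0 2 45 100;0 0 0 0 2 95 100;0 0 0 -20 2 130 100;0 0 0 -25 -4 130 100")

```text
clock: 7.25
eef_pos: [630.4, 105.7, 223.7]
tcp_rot: [3.139, 0.006, 2.863]
contact_force: [0.2, 0.5, 0.0]
opening: 0.609
grasp_force: 0.0
```

Run:
```python
from h import *
s,p,d,W,R,o=wrist(); np.savez('w2',p=p,d=d,W=W,R=R,o=o); print(s['eef_pos'],s['clock'])
hsv=cv2.cvtColor(p,cv2.COLOR_RGB2HSV); Z=W[...,2]
sub=np.zeros(d.shape,bool); sub[30:250,150:335]=1
def proj(m,zz):
    q=R[m]; return (o+q*((zz-o[2])/q[:,2:]))[:,:2]
k=sub&(hsv[...,2]<75)&(Z>101)&(Z<112); print('knob',cv2.minEnclosingCircle(proj(k,106).astype(np.float32)))
red=sub&((hsv[...,0]<8)|(hsv[...,0]>172))&(hsv[...,1]>150); print('red',red.sum(),np.median(W[red],0))
b=sub&(hsv[...,0]>100)&(hsv[...,0]<125)&(hsv[...,1]>150)&(np.abs(Z-12)<5)
rc=cv2.minAreaRect(proj(b,12).astype(np.float32)); print('plate',rc)
n=sub&(Z>35)&(Z<41); n[125:]=0
A=proj(n,38); rc=cv2.minAreaRect(A.astype(np.float32)); print('walls',rc)
# wall profile: y extents per x slice
for x in range(490,545,6):
    m=(np.abs(A[:,0]-x)<3); y=np.sort(A[m,1])
    if len(y)>4:
        g=np.argmax(np.diff(y)); print(x,len(y),y[0].round(1),y[g].round(1),y[g+1].round(1),y[-1].round(1))
cv2.imwrite('pics/w2.png',cv2.resize(cv2.cvtColor(p,cv2.COLOR_RGB2BGR)[40:250,150:340],None,fx=2.8,fy=2.8,interpolation=cv2.INTER_CUBIC))
```

```text
[630.44616324 105.66102821 223.73400934] 7.25
knob ((653.4732055664062, 114.69939422607422), 8.458897590637207)
red 79 [541.00867164  70.06576187  38.10464495]
plate ((573.5650634765625, 87.16767883300781), (186.04063415527344, 132.19558715820312), 0.5072638392448425)
walls ((522.8843383789062, 66.98112487792969), (48.78069305419922, 63.64043426513672), 87.99264526367188)
490 15 47.2 51.3 86.6 91.8
496 91 45.4 53.4 82.9 92.4
502 98 48.0 56.5 81.2 90.8
508 123 47.2 57.3 80.5 90.8
514 119 47.0 57.2 80.9 91.2
520 157 42.6 76.9 81.2 90.8
526 205 43.3 77.3 80.6 91.3
532 187 46.9 75.0 81.1 90.9
538 91 48.1 56.6 64.1 90.4
544 57 60.6 61.6 64.3 78.2
```

View pics/w2.png

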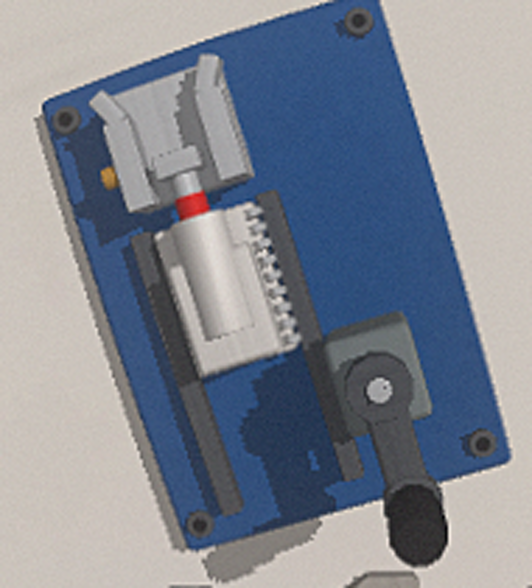

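The crop shows the crank arm back along +x. The stop head is now inside the channel at crop (178,162) and the red collar is fully visible at (192,206). The collar moved 25 mm, which fits the crank at 2π. Next I go to the bar.

step_arm(plan="0 0 -8 -25 -42 0 60;0 0 -16 -50 -84 0 60;0 0 -24 -75 -126 0 60;0 0 -32 -100 -168 0 60;0 0 -40 -125 -210 0 60;0 0 -48 -150 -252 0 60;0 0 -56 -175 -294 0 60;0 0 -64 -198 -338 0 60")

```text
clock: 8.1
eef_pos: [428.9, -233.8, 217.0]
tcp_rot: [-3.139, -0.001, 1.74]
contact_force: [-0.0, -1.5, 0.4]
opening: 0.761
grasp_force: 0.0
```

step_arm(plan="0 0 -1 0 0 0 60;0 0 -1 0 0 0 60;0 0 -1 0 0 0 60")

```text
clock: 8.4
eef_pos: [431.1, -232.0, 217.6]
tcp_rot: [-3.14, -0.001, 1.73]
contact_force: [0.1, 1.0, -0.8]
opening: 0.766
grasp_force: 0.0
```

Run:
```python
from h import *
s,p,d,W,R,o=wrist(); np.savez('w3',p=p,d=d,W=W,R=R,o=o); print(s['eef_pos'],s['tcp_rot'],s['clock'])
save('w3.png',p); Z=W[...,2]
q=R; X=o+q*((17-o[2])/np.minimum(q[...,2:],-.05))
m=(Z>10)&(Z<24)&(np.abs(X[...,0]-438)<50)&(np.abs(X[...,1]+256)<70)
print('top z',np.median(Z[m]),m.sum()); n,l,st,_=cv2.connectedComponentsWithStats(m.astype(np.uint8)); i=1+np.argmax(st[1:,4]); print(st[i])
A=X[(l==i)&(Z>14)][:,:2].astype(np.float32); rc=cv2.minAreaRect(A); print(rc,cv2.boxPoints(rc).round(1).tolist())
```

```text
[ 431.06542726 -231.99801648  217.55006215] [-3.14043644e+00 -1.20683198e-03  1.72965264e+00] 8.4
top z 16.080845445528325 1381
[ 279  169   18   83 1381]
((440.9443054199219, -255.11428833007812), (17.31595802307129, 88.54071044921875), 8.917518615722656) [[425.5, -212.6999969482422], [439.29998779296875, -300.20001220703125], [456.3999938964844, -297.5], [442.6000061035156, -210.0]]
```

View pics/w3.png

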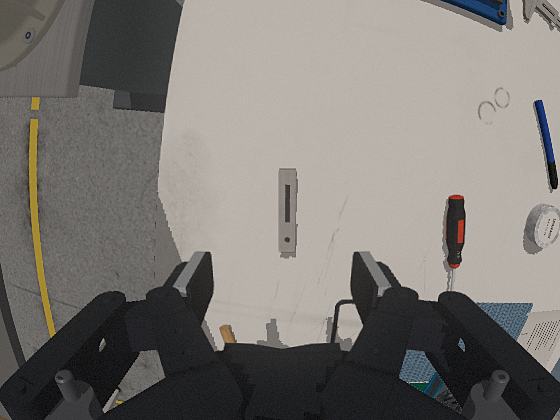

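The wrist view shows the bar at (288,211), nearly in line with the jaws, with its slot at (288,203) and a hole at (288,239). The driver at (456,230) is well clear.

step_arm(plan="0 0 0 6.5 -2 -50 100;0 0 0 6.5 -2 -100 120;0 0 0 6.5 -2 -150 120;0 0 0 6.5 -2 -185 120;0 0 0 6.5 -2 -195 120;0 0 0 6.5 -2 -200 120;0 0 0 6.5 -2 -200 120")

```text
clock: 9.15
eef_pos: [438.6, -234.4, 19.0]
tcp_rot: [3.141, 0.0, 1.73]
contact_force: [0.4, 0.5, 0.4]
opening: 0.53
grasp_force: 0.0
```

step_arm(plan="0 0 0 0 0 0 255;0 0 0 0 0 0 255;0 0 0 0 0 0 255;0 0 0 0 0 0 255;0 0 0 0 0 0 255;0 0 0 0 0 0 255", force=80)

```text
clock: 9.75
eef_pos: [438.7, -235.2, 20.3]
tcp_rot: [3.139, 0.002, 1.728]
contact_force: [-1.9, 0.8, 10.2]
opening: 0.179
grasp_force: 78.7
```

step_arm(plan="0 0 0 0 0 5 255;0 0 0 0 0 30 255;0 0 0 0 0 65 255;0 0 4 0 0 100 255;0 0 10 -3 15 110 255;0 0 18 -6 45 110 255;0 0 26 -9 75 110 255;0 0 34 -12 105 110 255")

```text
clock: 10.55
eef_pos: [425.5, -128.8, 129.4]
tcp_rot: [3.141, 0.001, 2.327]
contact_force: [0.3, 0.8, -1.8]
opening: 0.184
grasp_force: 78.7
```

step_arm(plan="0 0 8 -3 30 0 255;0 0 16 -6 60 0 255;0 0 24 -9 90 0 255;0 0 32 -12 120 0 255;0 0 40 -16 150 0 255;0 0 47.4 -20 180 0 255;0 0 47.4 -21 198 0 255;0 0 47.4 -21 198 0 255")

```text
clock: 11.35
eef_pos: [404.7, 69.9, 129.2]
tcp_rot: [3.141, 0.001, -3.132]
contact_force: [-0.3, -0.7, -2.4]
opening: 0.185
grasp_force: 78.6
```

step_arm(plan="0 0 0 0 0 0 255;0 0 0 0 0 0 255")

```text
clock: 11.55
eef_pos: [404.7, 67.7, 128.7]
tcp_rot: [-3.141, 0.0, -3.135]
contact_force: [0.1, 0.0, -1.9]
opening: 0.183
grasp_force: 78.6
```

Run:
```python
from h import *
s,p,d,W,R,o=wrist(); np.savez('w4',p=p,d=d,W=W,R=R,o=o); print(s['eef_pos'],s['tcp_rot'],s['clock'],s['contact_force'],o)
save('w4.png',p)
```

```text
[404.73628125  67.69555228 128.65821311] [-3.14142944e+00  3.29425781e-04 -3.13476323e+00] 11.55 [ 0.09975469  0.0377214  -1.86838045] [338.16311409  68.20422759 256.31631856]
```

View pics/w4.png

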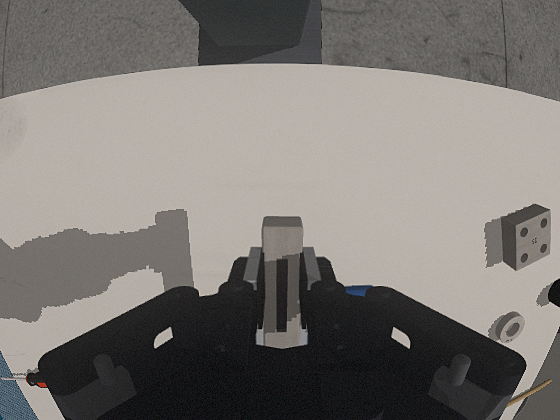

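The view shows the bar in the jaws with its tail at (282,220) and its slot up. The jig lies hidden behind the gripper, so I measure the bar's level, tail and axis from depth.

Run:
```python
from h import *
z=np.load('w4.npz'); p,d,W,R,o=[z[k] for k in ('p','d','W','R','o')]
sub=np.zeros(d.shape,bool); sub[212:345,262:303]=1
m=sub&(W[...,2]>110)&(W[...,2]<150)
P=W[m]; print(m.sum(),np.percentile(P[:,2],[5,25,50,75,95]).round(1))
for v in range(216,345,12):
    q=sub[v]&(W[v,:,2]>105); 
    if q.any(): print(v,W[v][q][:,0].mean().round(1),W[v][q][:,1].min().round(1),W[v][q][:,1].max().round(1),np.median(W[v][q][:,2]).round(1), p[v,282])
```

```text
5066 [120.2 124.1 124.5 125.  133.2]
216 381.8 60.6 73.9 108.8 [129 124 120]
228 382.6 60.1 77.3 124.5 [134 129 121]
240 388.0 59.9 77.4 124.7 [131 124 116]
252 393.7 59.9 77.5 124.5 [130 126 118]
264 398.9 60.6 76.7 124.5 [38 37 38]
276 404.7 60.6 76.5 124.8 [38 40 35]
288 410.6 60.6 76.5 124.8 [40 40 37]
300 414.9 61.0 76.9 124.6 [29 30 30]
312 423.5 60.3 77.1 124.3 [28 30 26]
324 431.0 59.6 77.4 124.5 [28 25 23]
336 439.9 60.0 77.0 124.4 [123 118 112]
```

step_arm(plan="0 0 0 0 0.5 -40 255;0 0 0 0 0.5 -70 255;0 0 0 0 0.5 -80 255;0 0 0 0 0.5 -80 255;0 0 0 0 0.5 -80 255")

```text
clock: 12.1
eef_pos: [405.2, 68.6, 49.1]
tcp_rot: [3.142, 0.0, -3.135]
contact_force: [0.0, 0.9, -2.0]
opening: 0.18
grasp_force: 78.6
```

step_arm(plan="0 0 0 8 0 0 255;0 0 0 16 0 0 255;0 0 0 22 0 0 255;0 0 0 27 0 0 255;0 0 0 32 0 0 255;0 0 0 32 0 0 255")

```text
clock: 12.7
eef_pos: [437.6, 68.9, 48.5]
tcp_rot: [3.142, 0.001, -3.134]
contact_force: [-0.4, 0.3, -1.7]
opening: 0.179
grasp_force: 78.6
```

Run:
```python
from h import *
s=r.sense(); print(s['eef_pos'],s['tcp_rot'],s['clock'],s['contact_force'],s['wrist_torque'])
out=[]
for n,(u,v) in [('scene',(268,214)),('side',(261,248))]:
    p,d=r.grab_frame(n); c=cv2.resize(cv2.cvtColor(p,cv2.COLOR_RGB2BGR)[v-50:v+50,u-65:u+65],None,fx=3,fy=3,interpolation=cv2.INTER_CUBIC); out.append(c)
cv2.imwrite('pics/c5.png',np.hstack(out))
```

```text
[437.59341346  68.94406345  48.51233249] [ 3.14151771e+00  7.64668732e-04 -3.13414428e+00] 12.7 [-0.39607817  0.32298741 -1.709052  ] [ 0.01105003  0.02885136 -0.01460094]
```

View pics/c5.png

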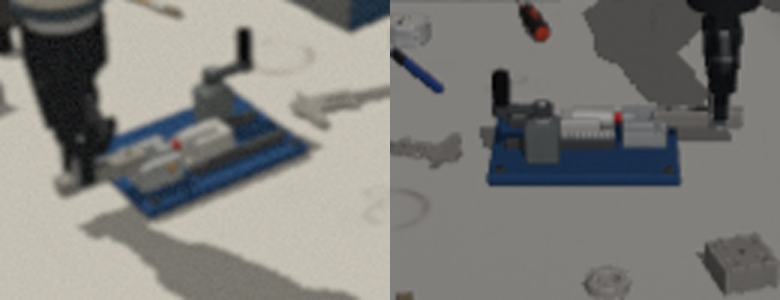

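The scene crop shows the bar entering the nest, in line with it. The red collar is visible at (177,145) there and at (618,118) in the side crop. Next I lower the bar to the floor.

step_arm(plan="0 0 0 0 -0.4 -1 255;0 0 0 0 -0.4 -1.5 255;0 0 0 0 -0.4 -1.5 255")

```text
clock: 13.1
eef_pos: [436.4, 68.5, 46.8]
tcp_rot: [-3.142, -0.0, -3.134]
contact_force: [0.1, -0.1, -2.6]
opening: 0.184
grasp_force: 78.6
```

step_arm(plan="0 0 0 0 0 -0.7 255;0 0 0 0 0 -0.7 255;0 0 0 0 0 -0.7 255")

```text
clock: 13.4
eef_pos: [436.6, 68.5, 46.2]
tcp_rot: [-3.142, -0.0, -3.134]
contact_force: [-1.2, 0.5, -0.3]
opening: 0.181
grasp_force: 78.9
```

step_arm(plan="0 0 0 3 0 -0.3 255;0 0 0 7 0 -0.3 255;0 0 0 11 0 -0.3 255;0 0 0 14 0 -0.3 255;0 0 0 15 0 -0.3 255;0 0 0 15 0 -0.3 255")

```text
clock: 14.0
eef_pos: [452.1, 68.5, 46.0]
tcp_rot: [3.142, 0.001, -3.134]
contact_force: [-2.5, 0.5, 4.2]
opening: 0.182
grasp_force: 79.4
```

step_arm(plan="0 0 0 1 0 0 255;0 0 0 2 0 0 255;0 0 0 3 0 0 255;0 0 0 3 0 0 255")

```text
clock: 14.4
eef_pos: [453.8, 68.4, 45.8]
tcp_rot: [-3.141, -0.002, -3.134]
contact_force: [-5.8, 0.4, 6.5]
opening: 0.182
grasp_force: 79.8
```

step_arm(plan="0 0 0 1 0 0 255;0 0 0 2 0 0 255;0 0 0 3 0 0 255;0 0 0 3 0 0 255")

```text
clock: 14.8
eef_pos: [454.2, 68.3, 45.5]
tcp_rot: [-3.141, -0.007, -3.134]
contact_force: [-14.0, 1.4, 15.1]
opening: 0.185
grasp_force: 80.8
```

```bash
cat >> h.py <<'E'
def collar():
    for n,(u,v) in [('scene',(268,214)),('side',(261,248))]:
        p,d=r.grab_frame(n); s=p[v-50:v+50,u-50:u+50]; hsv=cv2.cvtColor(s,cv2.COLOR_RGB2HSV)
        m=((hsv[...,0]<8)|(hsv[...,0]>172))&(hsv[...,1]>110)&(hsv[...,2]>60)
        ex=np.clip((s[...,0].astype(float)-s[...,1:].max(-1))-25,0,None)
        ys,xs=np.nonzero(m); print(n,'red px',m.sum(),'excess',ex[30:70,20:80].sum().round(),(xs.min()+u-50,xs.max()+u-50,ys.min()+v-50,ys.max()+v-50) if len(xs) else '')
E
python3 - <<'E'
from h import *
s=r.sense(); print(s['eef_pos'],s['clock'],s['contact_force']); collar()
for n in ('scene','side'):
    p=np.load(n+'.npz')['p']; u,v=(268,214) if n=='scene' else (261,248); s=p[v-50:v+50,u-50:u+50].astype(float)
    print('start',n,np.clip(s[...,0]-s[...,1:].max(-1)-25,0,None)[30:70,20:80].sum())
E
```

```text
[454.21314195  68.27306881  45.53978955] 14.8 [-13.95764989   1.35418987  15.06756518]
scene red px 4 excess 199.0 (np.int64(261), np.int64(262), np.int64(211), np.int64(213))
side red px 32 excess 355.0 (np.int64(243), np.int64(272), np.int64(201), np.int64(238))
start scene 207.0
start side 419.0
```

step_arm(plan="0 0 0 0 0 1 255;0 0 0 0 0 2 255;0 0 0 0 0 2 255")

```text
clock: 15.2
eef_pos: [456.5, 68.3, 47.4]
tcp_rot: [-3.141, -0.002, -3.134]
contact_force: [-4.9, 0.3, -4.7]
opening: 0.183
grasp_force: 78.4
```

Run:
```python
from h import *
s=r.sense(); print(s['eef_pos'],s['tcp_rot'],s['clock'],s['contact_force'],s['wrist_torque'])
out=[]
for n,(u,v) in [('scene',(245,214)),('side',(271,238))]:
    p,d=r.grab_frame(n); c=cv2.resize(cv2.cvtColor(p,cv2.COLOR_RGB2BGR)[v-35:v+35,u-32:u+32],None,fx=6,fy=6,interpolation=cv2.INTER_CUBIC); out.append(c)
cv2.imwrite('pics/c6.png',np.hstack(out))
```

```text
[456.51796193  68.33876778  47.40606389] [-3.14131047e+00 -2.25585865e-03 -3.13411629e+00] 15.2 [-4.88079247  0.28410202 -4.68041566] [0.05889677 0.97430799 0.07808434]
```

View pics/c6.png

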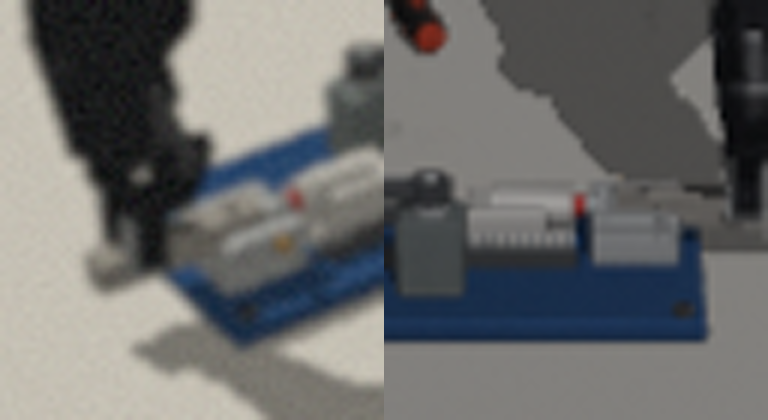

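step_arm(plan="0 0 0 1 0 0 255;0 0 0 2 0 0 255;0 0 0 3 0 0 255;0 0 0 4 0 0 255;0 0 0 4 0 0 255")

```text
clock: 15.8
eef_pos: [460.0, 68.3, 47.2]
tcp_rot: [-3.141, -0.004, -3.134]
contact_force: [-7.9, 1.5, -3.2]
opening: 0.18
grasp_force: 78.5
```

step_arm(plan="0 0 0 1 0 -0.2 255;0 0 0 2 0 -0.3 255;0 0 0 2.5 0 -0.4 255;0 0 0 2.5 0 -0.4 255")

```text
clock: 16.2
eef_pos: [461.9, 68.2, 46.8]
tcp_rot: [-3.141, -0.005, -3.134]
contact_force: [-9.8, 0.6, -0.6]
opening: 0.181
grasp_force: 78.7
```

Run:
```python
from h import *
s=r.sense(); print(s['eef_pos'],s['tcp_rot'],s['clock'],s['contact_force'],s['wrist_torque'])
collar()
s,p,d,W,R,o=wrist()
for v in range(222,345,8):
    q=np.zeros(560,bool); q[268:300]=1; q&=(W[v,:,2]>30)&(W[v,:,2]<60)
    if q.any(): print(v,W[v][q][:,0].mean().round(1),W[v][q][:,1].min().round(1),W[v][q][:,1].max().round(1),np.percentile(W[v][q][:,2],80).round(2))
```

```text
[461.86942716  68.24894939  46.77499079] [-3.14110356 -0.00472569 -3.13414855] 16.2 [-9.75186124  0.6385585  -0.64790358] [0.23539289 1.66675521 0.09590677]
scene red px 0 excess 0.0 
side red px 26 excess 0.0 (np.int64(243), np.int64(248), np.int64(201), np.int64(211))
222 438.7 63.0 76.8 37.42
230 440.6 63.2 76.5 42.86
238 444.2 63.2 76.6 43.3
246 447.9 63.2 76.6 43.1
254 451.7 63.2 76.8 43.45
262 455.6 63.1 76.9 43.18
270 459.6 63.0 77.0 43.07
278 463.5 63.1 77.1 43.29
286 467.8 62.9 77.2 42.96
294 472.0 62.9 77.1 43.18
302 476.5 62.9 77.4 43.05
310 481.0 62.8 77.6 43.0
318 485.6 62.7 77.8 43.0
326 490.5 62.7 78.0 43.29
334 495.6 62.6 77.6 42.82
342 500.9 62.5 77.8 42.92
```

step_arm(plan="0 0 0 0 0 -0.2 255;0 0 0 0 0 -0.4 255;0 0 0 0 0 -0.4 255")

```text
clock: 16.65
eef_pos: [462.0, 68.3, 46.5]
tcp_rot: [-3.141, -0.004, -3.134]
contact_force: [-10.4, 0.4, -0.6]
opening: 0.176
grasp_force: 78.8
```

Run:
```python
from h import *
s=r.sense(); print(s['eef_pos'],s['tcp_rot'],s['clock'],s['contact_force'],s['wrist_torque'])
s,p,d,W,R,o=wrist()
m=np.zeros(d.shape,bool); m[232:342,268:300]=1; m&=(W[...,2]>41)&(W[...,2]<46)
P=W[m]; f=np.polyfit(P[:,0]-470,P[:,2],1); print('bar top z@470, slope',f, 'at head', np.polyval(f,59),len(P))
```

```text
[461.98104145  68.28184349  46.49138533] [-3.14114735 -0.00439816 -3.13412481] 16.65 [-10.3757711    0.44634105  -0.61350511] [0.09720891 1.61169617 0.05246135]
bar top z@470, slope [-1.61025193e-03  4.23955477e+01] at head 42.30054278769927 3451
```

step_arm(plan="0 0 0 0 0 -0.2 255;0 0 0 0 0 -0.4 255;0 0 0 0 0 -0.4 255")

```text
clock: 17.0
eef_pos: [462.0, 68.3, 46.3]
tcp_rot: [-3.141, -0.004, -3.134]
contact_force: [-10.9, 0.3, 2.9]
opening: 0.188
grasp_force: 79.4
```

step_arm(plan="0 0 0 0 0 0 255;0 0 0 0 0 0 255;0 0 0 0 0 0 255;0 0 0 0 0 0 255;0 0 0 0 0 0 255;0 0 0 0 0 0 255")

```text
clock: 17.6
eef_pos: [462.0, 68.3, 46.3]
tcp_rot: [-3.141, -0.004, -3.134]
contact_force: [-11.0, 0.8, 2.3]
opening: 0.183
grasp_force: 79.3
```

Run:
```python
from h import *
s=r.sense(); print(s['eef_pos'],s['tcp_rot'],s['clock'],s['contact_force'],s['grasp_force'])
collar()
s,p,d,W,R,o=wrist()
m=np.zeros(d.shape,bool); m[232:342,268:300]=1; m&=(W[...,2]>40)&(W[...,2]<46)
P=W[m]; f=np.polyfit(P[:,0]-470,P[:,2],1); print('top z, slope',f)
out=[]
for n,(u,v) in [('scene',(245,214)),('side',(271,238))]:
    p,d=r.grab_frame(n); out.append(cv2.resize(cv2.cvtColor(p,cv2.COLOR_RGB2BGR)[v-35:v+35,u-32:u+32],None,fx=6,fy=6,interpolation=cv2.INTER_CUBIC))
cv2.imwrite('pics/c7.png',np.hstack(out))
```

```text
[462.02035765  68.27056826  46.27587484] [-3.14115968 -0.00430007 -3.13425039] 17.6 [-10.98202647   0.79491281   2.27164019] 79.34980988502502
scene red px 0 excess 0.0 
side red px 26 excess 0.0 (np.int64(243), np.int64(248), np.int64(201), np.int64(211))
top z, slope [1.20552075e-03 4.22111908e+01]
```

View pics/c7.png

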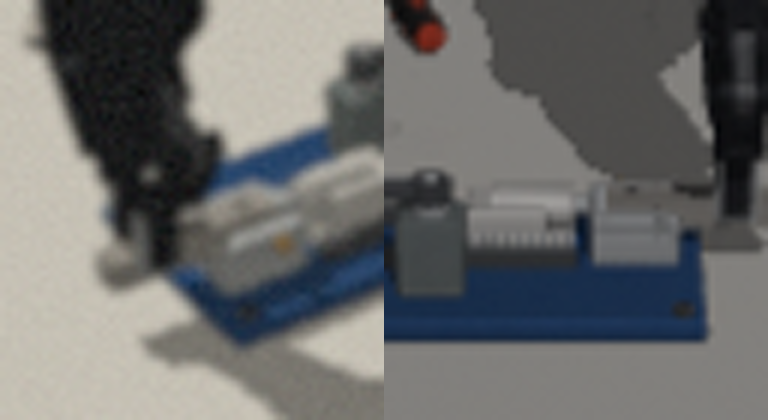

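The red collar has just gone in both crops: nothing red is left at (293,195) or (578,205). The bar lies level in the nest and the push is steady at about 10 N, so I hand the job in.

```bash
python3 -c "
from rig import r
print(r.sign_off())"
```

```text
the job is handed in; nothing more can be done
None
```

I wound the crank to its stop, then laid the bar level in the nest; the arm still grips it and holds about 10–11 N on the sprung stop with the red collar just hidden, and I handed the job in at about 18 s.

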